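Tuck the tag plate under the cover flap at the teal-capped vial

ROBOT

A 7-joint arm with a two-finger parallel gripper is mounted at the origin on a cart in front of the work surface, level with it; the furniture and walls round the work are solid. World frame = base frame: x ahead of the robot, y to its left, z up, the work surface at z = 0. Lengths are in mm, angles in degrees, forces in N, time in s.
With the tool pointing down it reaches from about 400 to 875 mm from the base axis. Payload 6.5 kg.
Tool frame: the origin (TCP) lies at the very end of the fingers, on their centre line; the grasp point (between the pads) lies 19 mm behind it (r.grip_point_offset is the distance from the TCP to the grasp point, in mm); z points along the fingers, y is the line along which they close (so a half turn about z gives the same grasp; the last joint's range is limited). The gripper opens to 88 mm and grips with 3 to 60 N. Pads are 18 mm wide; open, the fingers measure 123 mm over their backs; the gripper's body (75 mm by 187 mm) begins 45 mm behind the grasp point.
Start: joints at [65.191, 30.733, -0.252, 88.115, 0.149, 61.152, -4.079], TCP at [233.104, -606.756, 207.616] pointing down, gripper open.
Joint ranges: [-154.64, 154.64], [-21.42, 123.67], [-72.66, 72.17], [13.99, 137.28], [-74.86, 254.86], [10.95, 109.41], [-158.01, 158.01]. Speed limits (degrees/s): [136.94, 136.94, 180, 180, 180, 180, 180].

INTERFACE

Orientations are given as [roll, pitch, yaw] about the fixed x, y, z axes, in that order (R = Rz(yaw) Ry(pitch) Rx(roll)).
In Python, from station import sense, optics, r gives the robot as it stands.
- The arm moves only by the shell command python3 -m creep 'ROWS'. ROWS is JSON, a list of rows, each an object of numbers: "rx", "ry", "rz": the turn, a rotation vector about the tool's x, y, z in degrees; "x", "y", "z": the shift along the tool's x, y, z in mm; "gripper": the gripper's target within -1 to 1 (shut at 1, half-way at 0, fully open at -1). In form: [{"rx": .., "ry": .., "rz": .., "x": .., "y": .., "z": .., "gripper": ..}, ...]. A call has exactly 10 rows; each row shifts and turns the commanded pose from where the row before left it, along the tool's axes as they then stand; what a row does not reach is not made up. A row lasts 1/8 s, in which the tool goes at most 62.5 mm and 10.7 degrees, less where a joint would pass 70% of its speed; a pose out of reach is approached as far as the arm can. A call is refused whole if a number of a shift passes 62.5 or a number of a turn 10.7, either way. A call with a gripper value outside its range is refused whole. The fingers move at their own pace and stop on an object; the grip force is fixed at half the most. Time passes only in rows, so rows that do not move let the fingers close, or fill a call up. It gives the time, the measured TCP pose, the force, the opening and the grip force at its end, in the units of the state.
- sense(): the state, without advancing time (a new reading comes with each control period).
- optics.grab_frame(name): name is "side" or "top"; returns (picture, depth): 480x640x3 uint8, red, green, blue; 480x640 float32, mm along the optical axis (not along the pixel's ray), 0 where there is no reading.
- optics.camera_info(name): a dict with "vertical_fov" (degrees; the focal length in pixels is half the picture's height over the tangent of half this angle, whatever the lens; pixels are square), "cx", "cy" (the principal point, pixels), "R" (3x3) and "t" (3): a world point X has camera coordinates R X + t. Camera axes: x right, y down, z forward; pixel columns grow to the right and rows downward; lengths in mm; the calibration is good to about 2 mm. A picture is of the moment at which its call begins. camera_info takes no time and is no camera call.
- r.close_job(): hands the job in; it is judged then, once.
The state is a dict: "time_s": time; "joint_positions": joint angles; "joint_velocities": joint speeds; "joint_efforts": joint torques, N m; "tool_pos": TCP position; "tcp_rot": TCP orientation; "contact_force": force on the tool from outside, world axes, zero at the start; "wrist_torque": the same for the moment, N m; "finger_gap": opening from 0.0 (shut) to 1.0 (fully open); "gripper_force": force on a finger pad.
Only numpy, scipy, OpenCV 4.12 (cv2) and the standard library are available. Lean on these libraries where they do the work, as an engineer would, in place of code of your own. Each camera call takes 0.05 s, during which the arm holds its last target. There are 200 camera calls.

TASK

On the white two-station vial stand, find the station where the teal-capped vial stands and take the blue tag plate to it. Slide the plate's plain front edge under that station's aluminium cover flap without lifting either flap, until it is fully home against the stop, leaving the vials, the blue-capped bottle and the tape roll where they are. Finish while still holding the plate pressed flat on its dark bed with about 10 N (as for an adhesive backing to take): do not let go at the end.

Things in the scene. Friction and masses are not known exactly. Their poses are not given: they have to be found in the camera images.
- tag_rib (a point): Centre of the loose blue tag plate's upright finger rib: 8 mm thick (y), 36 mm long (x), 26 mm tall, its top 30 mm above the plate's underside. This point is 17 mm above the underside, 67 mm behind the front edge. Grip the rib across y from above; 22 mm of plate lie free on either side of it, where fingertips can press. x points to the front edge, z up.
- tag_lead (a point): Middle of the tag plate's front edge, at its underside; x points out of the plate (forward), z up.
- tag: The blue tag plate (about 60 g), 90 mm long (x), 52 mm wide (y), 4 mm thick; origin at the middle of its underside; x points to the plain front edge (white patch near it) that goes under the flap; the rib stands on the rear half. At the start it lies flat on the worktop.
- stand: White fixed vial stand, 190 mm (x) x 220 mm (y) x 9 mm base, origin under its centre; x is the push-in direction, y its left. Two like bays at y = +55 mm (left) and -55 mm (right), each with a dark bed (top 12 mm above the stand's underside), an aluminium flap over the bed's far part, and a vial collar behind.
- bay_left (a point): Left bay: middle of the stop's face, at the height of the bed's top. x is the push-in direction, z up. A tag fully home has its tag_lead point here, about 45 mm under the flap, and its rib in the open 67 mm in front of here. Under the flap the bay is 64 mm wide between cheeks that begin 42 mm in front of the stop.
- bay_right (a point): Right bay: the same point, axes and sizes as for the left bay.
- bed_left: Dark bed of the left bay, fixed to the stand, 62 mm wide, from 112 mm in front of the stop up to the stop, flat and level; origin and axes are those of the stand.
- bed_right: Dark bed of the right bay, fixed to the stand; origin and axes are those of the stand.
- flap_left (a joint): Hinge of the left aluminium cover flap (60 g, green patch, held down only by its weight), rad: 0 lying shut, grows as the front lip is lifted. Shut, its flat underside is 7 mm above the bed; its lip is turned up, the lip's tip about 48 mm in front of the stop and 13 mm above the bed; hinge 13 mm behind the stop.
- flap_right (a joint): Hinge of the right cover flap, the same.
- station_left (a point): Centre of the left vial collar on the stand, 40 mm behind the left bay's stop.
- station_right (a point): Centre of the right vial collar, 40 mm behind the right bay's stop.
- vial_teal: Glass vial with teal cap, 27 mm across, 60 mm tall, origin at the centre of its underside; stands in one of the two collars, which differs from start to start, and so tells which bay is to be used.
- vial_white: Glass vial with white cap, same size, in the other collar.
- bottle: Bystander: white bottle with blue cap, 51 mm across, 96 mm tall, origin at the centre of its underside.
- tape_roll: Bystander: green tape roll lying flat, 68 mm across, 19 mm tall, origin at the centre of its underside.
Not all that is in view belongs to the job. Of the things that look like the tag, take the one that is farthest to the robot's right at the start.

How it is judged (in metres and radians):
On the way, in this order (a step that is already met when the one before it is completed fails the run):
1. the tag plate is picked up off the worktop (height (world z) of tag_rib above 0.042 m), for 0.1 s.
2. the tag's front edge is under the flap at the teal-capped vial, home against the stop (((horizontal distance between vial_teal and station_left below 0.03 m and x of tag_lead in the frame of bay_left between -0.007 and 0.004 m and y of tag_lead in the frame of bay_left between -0.012 and 0.012 m and z of tag_lead in the frame of bay_left between -0.003 and 0.003 m and angle between the x axis of tag_lead and the x axis of bay_left, either way round below 0.12 rad) or (horizontal distance between vial_teal and station_right below 0.03 m and x of tag_lead in the frame of bay_right between -0.007 and 0.004 m and y of tag_lead in the frame of bay_right between -0.012 and 0.012 m and z of tag_lead in the frame of bay_right between -0.003 and 0.003 m and angle between the x axis of tag_lead and the x axis of bay_right, either way round below 0.12 rad))), for 0.1 s.
At the end, for the whole second after the job is handed in: Front edge under the flap at the teal-capped vial: within 7 mm of the stop, 12 mm of the bay's middle, 0.12 rad of its direction; plate flat (edge within 3 mm of bed, tilt under 0.05 rad), at rest, fingers on it, bearing on the bed with over 4 N; both flaps under 0.06 rad ((((horizontal distance between vial_teal and station_left below 0.03 m and x of tag_lead in the frame of bay_left between -0.007 and 0.004 m and y of tag_lead in the frame of bay_left between -0.012 and 0.012 m and z of tag_lead in the frame of bay_left between -0.003 and 0.003 m and angle between the x axis of tag_lead and the x axis of bay_left, either way round below 0.12 rad) and contact force between tag and bed_left above 4 N) or ((horizontal distance between vial_teal and station_right below 0.03 m and x of tag_lead in the frame of bay_right between -0.007 and 0.004 m and y of tag_lead in the frame of bay_right between -0.012 and 0.012 m and z of tag_lead in the frame of bay_right between -0.003 and 0.003 m and angle between the x axis of tag_lead and the x axis of bay_right, either way round below 0.12 rad) and contact force between tag and bed_right above 4 N)) and contact force between the fingers and tag above 2 N and angle between tag's own z axis and vertical below 0.05 rad and linear speed of tag below 0.02 m/s and value of joint each of flap_left, flap_right below 0.06 rad); the arm keeps its last pose, push and grip.
It fails at once if a cover flap is lifted by more than 0.12 rad (about 7 mm at its lip) (value of joint any of flap_left, flap_right above 0.12 rad).
It fails at once if a vial is moved by more than 15 mm (distance of any of vial_teal, vial_white from where it was at the start of the episode above 0.015 m).
It fails at once if the bottle or the tape roll is moved by more than 20 mm (distance of any of bottle, tape_roll from where it was at the start of the episode above 0.02 m).
It also fails if it takes over 45 s, if anything falls off the work surface, if the arm or the gripper's body presses on something with over 40 N, if the wrist force passes 120 N, or if a joint passes its speed limit or range.

## Working session

There is one attempt and no reset: what is moved stays moved. The work goes in short steps, Python scripts to look and compute and a shell command to move; the robot and the scene stay as the last step left them, time stands still between calls to the robot, and variables do not carry over. Pictures are saved under pics/ and viewed, at most 10 in all, crops included, and the job is handed in when it is done.

```bash
mkdir -p pics
cat > h.py <<'E'
import numpy as np, cv2
from station import sense, optics, r
def cam(n):
    c=optics.camera_info(n); return 240/np.tan(np.radians(c["vertical_fov"])/2),c["cx"],c["cy"],np.array(c["R"]),np.array(c["t"])
def cloud(n,d):
    f,cx,cy,R,t=cam(n); v,u=np.mgrid[:480,:640]
    P=np.stack([(u-cx)/f*d,(v-cy)/f*d,d],-1); return (P-t)@R
def ray(n,u,v,z):
    f,cx,cy,R,t=cam(n); o=-R.T@t; k=R.T@np.array([(u-cx)/f,(v-cy)/f,1]); return o+k*(z-o[2])/k[2]
E
python3 - <<'E'
from h import *
for n in("top","side"):
    p,d=optics.grab_frame(n); cv2.imwrite(f"pics/{n}0.png",p[:,:,::-1]); np.savez(f"{n}0.npz",p=p,d=d)
    f,cx,cy,R,t=cam(n); print(n,f,cx,cy,-R.T@t,R.round(2).tolist(),(d>0).mean())
s=sense(); print(s)
E
```

```text
top 476.8728302520153 322.34316642056905 249.70722995186887 [ 410.94799194   90.51462436 1248.57863149] [[0.01, -1.0, 0.02], [-0.99, -0.01, -0.15], [0.15, -0.02, -0.99]] 0.9962174479166667
side 433.2262603485315 326.453685580521 240.33593729285323 [ 541.70529981 1161.65439316  459.81872368] [[-1.0, -0.05, -0.02], [0.0, 0.36, -0.93], [0.05, -0.93, -0.36]] 0.9958723958333333
{'time_s': 0.1, 'joint_positions': array([65.18979304, 30.77134231, -0.25319705, 88.16199316,  0.15057196,
       61.15202936, -4.07831592]), 'joint_velocities': array([-0.01003482, -0.08598479,  0.03613383,  0.03819637, -0.00642993,
       -0.00756457, -0.01428336]), 'joint_efforts': array([ 2.76333012e-03, -5.72082496e+01,  9.94235426e-01, -2.52231270e+01,
       -5.61320235e-02,  1.34173865e-02,  2.50937472e-05]), 'tool_pos': array([ 232.8837203 , -606.23734275,  206.86814867]), 'tcp_rot': array([-1.79915337e+02,  8.28201985e-03,  2.10222916e+01]), 'contact_force': array([-0.11272447, -0.26890291,  0.32227186]), 'wrist_torque': array([-0.05228339,  0.02221528, -0.01202349]), 'gripper_force': 0.0, 'finger_gap': 1.002592602787563}
```

View pics/top0.png

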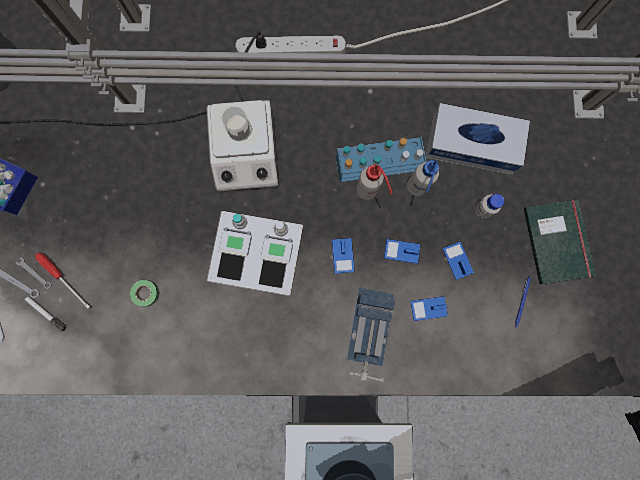

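View pics/side0.png

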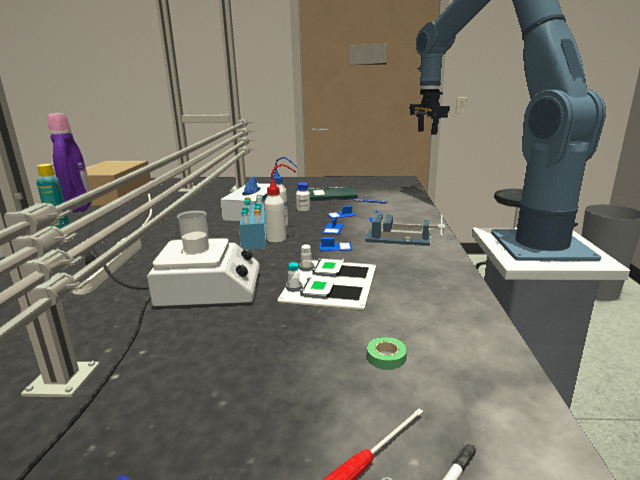

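The top view shows the teal cap at (238,220), on the stand's left bay (its bed is near (231,267)). There are four blue plates; the right-most is at (458,260), with its white patch at the top-left (453,249) and the rib toward the bottom-right. Next I'll measure it and the stand.

```bash
python3 - <<'E'
from h import *
z=np.load("top0.npz");p,d=z["p"],z["d"];C=cloud("top",d)
hsv=cv2.cvtColor(p,cv2.COLOR_RGB2HSV)
def comp(m,box,lo=15):
    u0,v0,u1,v1=box; mm=np.zeros_like(m,np.uint8); mm[v0:v1,u0:u1]=m[v0:v1,u0:u1]
    n,l,s,c=cv2.connectedComponentsWithStats(mm); return [(l==i) for i in range(1,n) if s[i,4]>=lo]
H,S,V=[hsv[...,i].astype(int) for i in range(3)]
box=(440,235,478,285)
blue=(H>98)&(H<125)&(S>120)&(V>60); white=(S<60)&(V>150)
for nm,m in(("blue",blue),("white",white)):
    for k in comp(m,box,6):
        v,u=np.nonzero(k); print(nm,k.sum(),u.mean().round(1),v.mean().round(1),ray("top",u.mean(),v.mean(),4).round(1),np.percentile(C[k][:,2],[5,50,95]).round(1))
k=np.zeros_like(blue); 
for m in comp(blue|white,box,50): k|=m
# plate points on plane z=4
v,u=np.nonzero(k); Q=np.array([ray("top",a,b,4)[:2] for a,b in zip(u,v)],np.float32)
print("tag rect",cv2.minAreaRect(Q))
ri=k&(C[...,2]>18); print("rib",ri.sum(),np.median(C[ri],0).round(1), cv2.minAreaRect(C[ri][:,:2].astype(np.float32)))
# stand
v,u=np.nonzero(comp((S<70)&(V>140)|((V<40)&0),(200,205,310,300),500)[0])
Q=np.array([ray("top",a,b,9)[:2] for a,b in zip(u,v)],np.float32); print("stand",cv2.minAreaRect(Q),cv2.boxPoints(cv2.minAreaRect(Q)).round().tolist())
dark=(V<25)
for b in((212,245,250,290),(252,245,295,295)):
    for k in comp(dark,b,200):
        v,u=np.nonzero(k); Q=np.array([ray("top",a,c,12)[:2] for a,c in zip(u,v)],np.float32); print("bed",k.sum(),cv2.minAreaRect(Q),np.median(C[k][:,2]))
for k in comp((H>45)&(H<75)&(S>120),(212,225,300,265),40):
    v,u=np.nonzero(k); print("green",u.mean(),v.mean(),np.median(C[k],0).round(1),ray("top",u.mean(),v.mean(),20))
for k in comp((H>78)&(H<97)&(S>90)&(V>70),(225,205,255,230),8):
    print("teal",np.median(C[k],0))
E
python3 - <<'E'
import cv2
a=cv2.imread("pics/top0.png"); b=[cv2.resize(a[200:300,200:310],None,fx=4,fy=4,interpolation=0),cv2.resize(a[230:290,435:485],None,fx=6.6667,fy=6.66667,interpolation=0)]
import numpy as np
b[1]=b[1][:400,:340]
cv2.imwrite("pics/crop0.png",np.hstack(b))
E
```

```text
blue 477 458.7 263.0 [ 560.9 -290.2    4. ] [-0.4  4.7 30.5]
white 149 454.0 250.9 [ 593.1 -279.     4. ] [1.  4.7 8.4]
tag rect ((568.8276977539062, -287.75738525390625), (90.61629486083984, 52.53730773925781), 21.785493850708008)
rib 55 [ 547.8 -295.3   30.4] ((472.4070129394531, -108.32566833496094), (35.53630065917969, 414.7239074707031), 22.07324981689453)Traceback (most recent call last):
  File "<stdin>", line 21, in <module>
  File "h.py", line 9, in ray
    f,cx,cy,R,t=cam(n); o=-R.T@t; k=R.T@np.array([(u-cx)/f,(v-cy)/f,1]); return o+k*(z-o[2])/k[2]
                ~~~^^^
  File "h.py", line 4, in cam
    c=optics.camera_info(n); return 240/np.tan(np.radians(c["vertical_fov"])/2),c["cx"],c["cy"],np.array(c["R"]),np.array(c["t"])
ValueError: time passes only in moves, steps and waits
```

View pics/crop0.png

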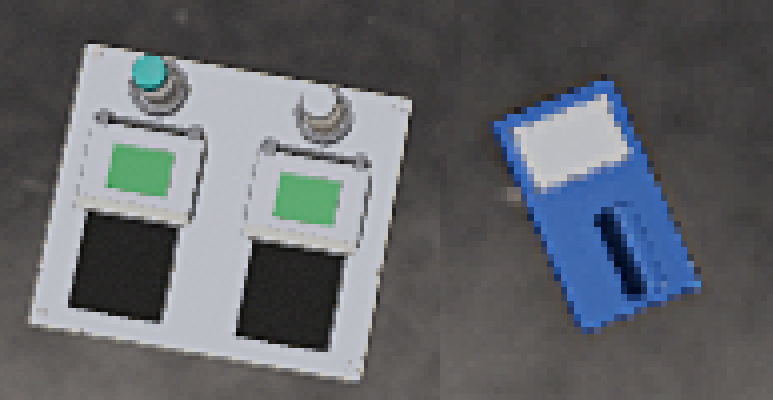

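The crop shows the teal cap over the left bay, both flaps shut, and the tag's white front patch pointing up-left (yaw about +22°). The tag's size checks out (90.6 x 52.5). I'll cache the calibration and measure the stand.

```bash
sed -i 's/^def cam(n):/import functools\n@functools.lru_cache\ndef cam(n):/' h.py
python3 - <<'E'
from h import *
z=np.load("top0.npz");p,d=z["p"],z["d"];C=cloud("top",d)
hsv=cv2.cvtColor(p,cv2.COLOR_RGB2HSV);H,S,V=[hsv[...,i].astype(int) for i in range(3)]
def comp(m,box,lo=15):
    u0,v0,u1,v1=box; mm=np.zeros_like(m,np.uint8); mm[v0:v1,u0:u1]=m[v0:v1,u0:u1]
    n,l,s,c=cv2.connectedComponentsWithStats(mm); return [(l==i) for i in range(1,n) if s[i,4]>=lo]
def rect(k,z):
    v,u=np.nonzero(k); return cv2.minAreaRect(np.array([ray("top",a,b,z)[:2] for a,b in zip(u,v)],np.float32))
k=comp((S<70)&(V>140),(200,205,310,300),500)[0]; R=rect(k,9); print("stand",R,cv2.boxPoints(R).round().tolist())
for b in((212,245,250,290),(252,245,295,295)):
    for k in comp(V<25,b,200): print("bed",k.sum(),rect(k,12),np.median(C[k][:,2]))
for k in comp((H>45)&(H<75)&(S>100),(212,225,300,265),40): print("green",rect(k,20),np.median(C[k],0).round(1))
for k in comp((H>78)&(H<97)&(S>90)&(V>70),(225,205,255,230),8): print("teal",np.median(C[k],0))
E
```

```text
stand ((585.15673828125, 246.30953979492188), (218.94699096679688, 189.2074432373047), 80.47864532470703) [[474.0, 154.0], [660.0, 123.0], [697.0, 339.0], [510.0, 370.0]]
green ((609.2014770507812, 299.132568359375), (37.37089538574219, 27.60993194580078), 80.88793182373047) [609.1 299.1  23.1]
green ((590.6967163085938, 190.62249755859375), (38.1554069519043, 27.15878677368164), 80.8792495727539) [589.4 190.4  23.2]
teal [663.64096699 286.52145529  69.62917554]
```

```bash
python3 -m creep '[{"x":20,"y":-9,"z":4,"gripper":-1},{"x":42,"y":-18,"z":9,"gripper":-1},{"x":45,"y":-20,"z":9,"gripper":-1},{"x":45,"y":-20,"z":9,"gripper":-1},{"x":45,"y":-20,"z":9,"gripper":-1},{"x":45,"y":-20,"z":9,"gripper":-1},{"x":45,"y":-20,"z":9,"gripper":-1},{"x":45,"y":-20,"z":9,"gripper":-1},{"x":43,"y":-18,"z":9,"gripper":-1},{"x":30,"y":-12,"z":4,"rz":-0.9,"gripper":-1}]'
python3 - <<'E'
from h import *
z=np.load("top0.npz");p=z["p"];V=cv2.cvtColor(p,cv2.COLOR_RGB2HSV)[...,2]
m=np.zeros((480,640),np.uint8);m[248:284,214:246]=(V<50)[248:284,214:246]
n,l,s,c=cv2.connectedComponentsWithStats(m);i=1+s[1:,4].argmax();v,u=np.nonzero(l==i)
q=cv2.minAreaRect(np.array([ray("top",a,b,12)[:2] for a,b in zip(u,v)],np.float32));print("bed",q)
a=np.radians(-9.4);ex=np.array([np.cos(a),np.sin(a)]);ey=np.array([-ex[1],ex[0]]);o=np.array([585.2,246.3])
for nm,w in(("bed",q[0]),("bedfront",ray("top",229,278.5,12)[:2]),("lip",ray("top",234.2,253.7,25)[:2]),("green",(609.1,299.1))): d=np.array(w)-o;print(nm,d@ex,d@ey)
E
```

```text
bed ((546.9474487304688, 309.1460266113281), (59.27975082397461, 62.47987365722656), 80.8327865600586)
bed -48.00328996232068 55.75450557805391
bedfront -79.64915545062864 52.9536884201486
lip -15.146859543915804 49.889173931238744
green 14.955463856048887 55.99450063042276invalid input
```

```bash
python3 -m creep '[{"rx":0,"ry":0,"rz":0,"x":20,"y":-9,"z":4,"gripper":-1},{"rx":0,"ry":0,"rz":0,"x":42,"y":-18,"z":9,"gripper":-1},{"rx":0,"ry":0,"rz":0,"x":45,"y":-20,"z":9,"gripper":-1},{"rx":0,"ry":0,"rz":0,"x":45,"y":-20,"z":9,"gripper":-1},{"rx":0,"ry":0,"rz":0,"x":45,"y":-20,"z":9,"gripper":-1},{"rx":0,"ry":0,"rz":0,"x":45,"y":-20,"z":9,"gripper":-1},{"rx":0,"ry":0,"rz":0,"x":45,"y":-20,"z":9,"gripper":-1},{"rx":0,"ry":0,"rz":0,"x":45,"y":-20,"z":9,"gripper":-1},{"rx":0,"ry":0,"rz":0,"x":43,"y":-18,"z":9,"gripper":-1},{"rx":0,"ry":0,"rz":-0.9,"x":30,"y":-12,"z":4,"gripper":-1}]'
```

```text
time_s: 1.35
tool_pos: [549.4, -291.5, 126.7]
tcp_rot: [-179.9, -0.0, 22.2]
contact_force: [0.2, -0.7, -1.2]
finger_gap: 1.0
gripper_force: 0.0
```

```bash
python3 -m creep '[{"rx":0,"ry":0,"rz":0,"x":-2.6,"y":3.6,"z":10,"gripper":-1},{"rx":0,"ry":0,"rz":0,"x":0,"y":0,"z":20,"gripper":-1},{"rx":0,"ry":0,"rz":0,"x":0,"y":0,"z":25,"gripper":-1},{"rx":0,"ry":0,"rz":0,"x":0,"y":0,"z":25,"gripper":-1},{"rx":0,"ry":0,"rz":0,"x":0,"y":0,"z":18,"gripper":-1},{"rx":0,"ry":0,"rz":0,"x":0,"y":0,"z":10,"gripper":-1},{"rx":0,"ry":0,"rz":0,"x":0,"y":0,"z":5,"gripper":-1},{"rx":0,"ry":0,"rz":0,"x":0,"y":0,"z":3,"gripper":-1},{"rx":0,"ry":0,"rz":0,"x":0,"y":0,"z":0,"gripper":-1},{"rx":0,"ry":0,"rz":0,"x":0,"y":0,"z":0,"gripper":-1}]'
```

```text
time_s: 2.6
tool_pos: [547.0, -300.7, 12.1]
tcp_rot: [180.0, -0.0, 21.9]
contact_force: [0.7, -0.3, 0.4]
finger_gap: 1.004
gripper_force: 0.0
```

```bash
python3 -m creep '[{"rx":0,"ry":0,"rz":0,"x":3,"y":-4,"z":3,"gripper":-1},{"rx":0,"ry":0,"rz":0,"x":0,"y":0,"z":3,"gripper":-1},{"rx":0,"ry":0,"rz":0,"x":0,"y":0,"z":0,"gripper":1},{"rx":0,"ry":0,"rz":0,"x":0,"y":0,"z":0,"gripper":1},{"rx":0,"ry":0,"rz":0,"x":0,"y":0,"z":0,"gripper":1},{"rx":0,"ry":0,"rz":0,"x":0,"y":0,"z":0,"gripper":1},{"rx":0,"ry":0,"rz":0,"x":0,"y":0,"z":0,"gripper":1},{"rx":0,"ry":0,"rz":0,"x":0,"y":0,"z":0,"gripper":1},{"rx":0,"ry":0,"rz":0,"x":0,"y":0,"z":0,"gripper":1},{"rx":0,"ry":0,"rz":0,"x":0,"y":0,"z":0,"gripper":1}]'
```

```text
time_s: 3.85
tool_pos: [547.9, -295.8, 5.6]
tcp_rot: [-180.0, 0.0, 21.9]
contact_force: [0.5, 0.4, -0.5]
finger_gap: 0.114
gripper_force: 0.0
```

```bash
python3 -m creep '[{"rx":0,"ry":0,"rz":0,"x":0,"y":0,"z":0,"gripper":1},{"rx":0,"ry":0,"rz":0,"x":0,"y":0,"z":0,"gripper":1},{"rx":0,"ry":0,"rz":0,"x":0,"y":0,"z":0,"gripper":1},{"rx":0,"ry":0,"rz":0,"x":0,"y":0,"z":0,"gripper":1},{"rx":0,"ry":0,"rz":0,"x":0,"y":0,"z":-3,"gripper":1},{"rx":0,"ry":0,"rz":0,"x":0,"y":0,"z":-12,"gripper":1},{"rx":0,"ry":0,"rz":0,"x":0,"y":0,"z":-25,"gripper":1},{"rx":0,"ry":0,"rz":0,"x":0,"y":0,"z":-30,"gripper":1},{"rx":0,"ry":0,"rz":0,"x":0,"y":0,"z":-30,"gripper":1},{"rx":0,"ry":0,"rz":0,"x":0,"y":0,"z":-10,"gripper":1}]'
```

```text
time_s: 5.1
tool_pos: [549.2, -296.4, 118.2]
tcp_rot: [179.8, -0.2, 21.9]
contact_force: [-0.2, -0.7, 0.2]
finger_gap: 0.001
gripper_force: 0.0
```

The fingers shut to nothing, so I'll look.

Run:
```python
from h import *
o=[]
for n,(u0,v0,w,h) in(("top",(400,200,120,90)),("side",(300,150,120,90))):
    p,d=optics.grab_frame(n); np.savez(f"{n}1.npz",p=p,d=d); o.append(cv2.resize(p[v0:v0+h,u0:u0+w,::-1],None,fx=3.3,fy=5,interpolation=0) if 0 else cv2.resize(p[v0:v0+h,u0:u0+w,::-1],None,fx=3.3,fy=3.3,interpolation=0))
cv2.imwrite("pics/g1.png",np.hstack(o)); print(sense()["finger_gap"])
```

```text
0.007577568356436616
```

View pics/g1.png

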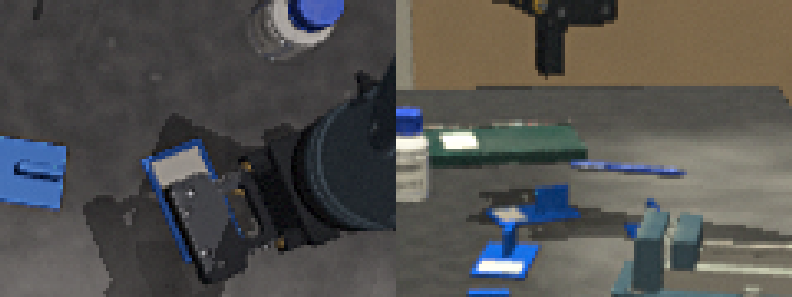

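The picture shows the tag still flat on the table under the closed fingers, and the fingertip at about side pixel (465,172). I'll compare where the fingertips really are with the reported TCP, and where the rib is now.

Run:
```python
from h import *
s=sense();print(s["tool_pos"],s["tcp_rot"])
for n in("side","top"):
    f,cx,cy,R,t=cam(n);c=R@s["tool_pos"]+t;print(n,"tcp px",f*c[0]/c[2]+cx,f*c[1]/c[2]+cy)
z=np.load("side1.npz");C=cloud("side",z["d"]);p=z["p"]
w=np.zeros((480,640),bool);w[150:200,440:500]=1
k=w&(C[...,1]<-200)&(C[...,1]>-400)&(C[...,2]>80)
print(k.sum(),"low z",C[k][:,2].min()); q=C[k]; q=q[q[:,2]<q[:,2].min()+15]; print(q.min(0),q.max(0),np.median(q,0))
hsv=cv2.cvtColor(p,cv2.COLOR_RGB2HSV);H,S,V=[hsv[...,i].astype(int) for i in range(3)]
b=(H>98)&(H<125)&(S>120)&(V>60)&(C[...,1]<-240)&(C[...,1]>-340)&(C[...,0]>500)&(C[...,0]<640)
q=C[b];print("tag",q.min(0),q.max(0));q=q[q[:,2]>18];print("rib",len(q),q.min(0),q.max(0),np.median(q,0))
```

```text
[ 548.57892401 -296.10460674  116.80059269] [ 1.79905215e+02 -8.40400476e-02  2.19172067e+01]
side tcp px 347.1290358295772 181.78394005441103
top tcp px 475.4136953682865 262.61953954271513Traceback (most recent call last):
  File "<stdin>", line 8, in <module>
    return umr_minimum(a, axis, None, out, keepdims, initial, where)
ValueError: zero-size array to reduction operation minimum which has no identity
```

Run:
```python
from h import *
z=np.load("side1.npz");C=cloud("side",z["d"]);p=z["p"]
w=np.zeros((480,640),bool);w[150:200,330:370]=1
k=w&(C[...,1]<-150)&(C[...,1]>-450)&(C[...,2]>80)
q=C[k];print(k.sum());v,u=np.nonzero(k);print(u.min(),u.max(),v.max())
q=q[q[:,2]<q[:,2].min()+15]; print("tip",q.min(0),q.max(0),np.median(q,0))
hsv=cv2.cvtColor(p,cv2.COLOR_RGB2HSV);H,S,V=[hsv[...,i].astype(int) for i in range(3)]
b=(H>98)&(H<125)&(S>120)&(V>60)&(C[...,1]<-240)&(C[...,1]>-340)&(C[...,0]>500)&(C[...,0]<640)
q=C[b];print("tag",q.min(0),q.max(0));q=q[q[:,2]>18];print("rib",len(q),q.min(0),q.max(0),np.median(q,0))
z=np.load("top1.npz");C=cloud("top",z["d"]);p=z["p"]
k=np.zeros((480,640),bool);k[240:300,440:520]=1
for a in (80,110,130,150,170,190): m=k&(C[...,2]>a)&(C[...,2]<a+20);print(a,m.sum(),C[m].mean(0) if m.any() else "")
```

```text
360
330 366 173
tip [ 538.79712116 -301.07377162  149.689259  ] [ 565.92585027 -275.4958766   164.06242863] [ 552.22316624 -285.22950769  158.41799781]
tag [ 5.21145619e+02 -3.19857698e+02 -2.46148467e-01] [ 620.16192195 -242.76317787   31.38889306]
rib 41 [ 535.22781628 -300.67417799   18.34636133] [ 566.60833087 -284.25667549   31.38889306] [ 552.67737971 -292.87414217   24.69937797]
80 0 
110 0 
130 0 
150 1 [ 540.16750516 -282.70230883  159.63153642]
170 0 
190 0
```

Run:
```python
from h import *
z=np.load("side0.npz");C=cloud("side",z["d"]);p=z["p"]
f,cx,cy,R,t=cam("side");c=R@np.array([232.9,-606.2,206.9])+t;print("tcp0 px",f*c[0]/c[2]+cx,f*c[1]/c[2]+cy)
k=np.zeros((480,640),bool);k[95:150,400:460]=1;k&=(C[...,1]<-450)&(C[...,1]>-750)&(C[...,2]>120)
q=C[k];q=q[q[:,2]<q[:,2].min()+12];print("tip",len(q),q.min(0),q.max(0),np.median(q,0))
```

```text
tcp0 px 426.8753156782509 140.91572739463197
tip 38 [ 204.2527345  -655.09176167  239.12817983] [ 264.42948074 -540.02177495  250.29757191] [ 226.92117709 -563.16962458  244.56771791]
```

Both pictures agree that the fingertips are about 31 mm above the reported TCP, so the first grip closed above the rib. Next I'll open about 30 mm, go lower, and find the plate by touch.

```bash
python3 -m creep '[{"rx":0,"ry":0,"rz":0,"x":1,"y":0,"z":10,"gripper":0.3},{"rx":0,"ry":0,"rz":0,"x":0,"y":0,"z":20,"gripper":0.3},{"rx":0,"ry":0,"rz":0,"x":0,"y":0,"z":25,"gripper":0.3},{"rx":0,"ry":0,"rz":0,"x":0,"y":0,"z":20,"gripper":0.3},{"rx":0,"ry":0,"rz":0,"x":0,"y":0,"z":15,"gripper":0.3},{"rx":0,"ry":0,"rz":0,"x":0,"y":0,"z":8,"gripper":0.3},{"rx":0,"ry":0,"rz":0,"x":0,"y":0,"z":2,"gripper":0.3},{"rx":0,"ry":0,"rz":0,"x":0,"y":0,"z":0,"gripper":0.3},{"rx":0,"ry":0,"rz":0,"x":0,"y":0,"z":0,"gripper":0.3},{"rx":0,"ry":0,"rz":0,"x":0,"y":0,"z":0,"gripper":0.3}]'
python3 - <<'E'
from h import *
s=sense();p,d=optics.grab_frame("side");C=cloud("side",d);print(s["tool_pos"])
f,cx,cy,R,t=cam("side")
k=(C[...,1]<-220)&(C[...,1]>-400)&(C[...,2]>36)&(abs(C[...,0]-550)<80);q=C[k];q=q[q[:,2]<q[:,2].min()+15];print("tip",len(q),q.min(0),q.max(0),np.median(q,0))
v0=195;cv2.imwrite("pics/g2.png",cv2.resize(p[165:240,290:400,::-1],None,fx=6,fy=6,interpolation=0))
E
```

```text
time_s: 6.45
tool_pos: [549.2, -295.5, 16.1]
tcp_rot: [180.0, -0.0, 21.9]
contact_force: [0.3, -0.0, 0.5]
finger_gap: 0.35
gripper_force: 0.0
[ 549.16919882 -295.54134325   16.13907615]
tip 49 [ 531.96180976 -314.76839869   47.12938637] [ 570.32858542 -261.47620772   62.02111589] [ 552.39297747 -273.8436578    56.14392152]
```

View pics/g2.png

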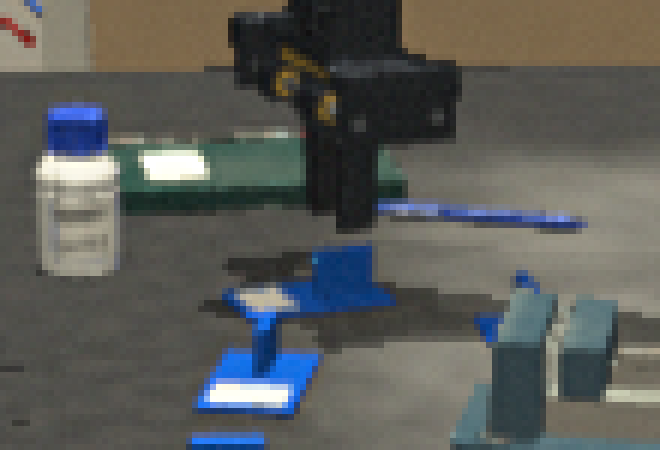

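The fingers straddle the rib, centred on it at crop x≈341, with the tips about 17 mm above its top. I'll go down about 40 mm.

```bash
python3 -m creep '[{"rx":0,"ry":0,"rz":0,"x":0,"y":0,"z":6,"gripper":0.3},{"rx":0,"ry":0,"rz":0,"x":0,"y":0,"z":10,"gripper":0.3},{"rx":0,"ry":0,"rz":0,"x":0,"y":0,"z":10,"gripper":0.3},{"rx":0,"ry":0,"rz":0,"x":0,"y":0,"z":6,"gripper":0.3},{"rx":0,"ry":0,"rz":0,"x":0,"y":0,"z":4,"gripper":0.3},{"rx":0,"ry":0,"rz":0,"x":0,"y":0,"z":2,"gripper":0.3},{"rx":0,"ry":0,"rz":0,"x":0,"y":0,"z":1,"gripper":0.3},{"rx":0,"ry":0,"rz":0,"x":0,"y":0,"z":0,"gripper":0.3},{"rx":0,"ry":0,"rz":0,"x":0,"y":0,"z":0,"gripper":0.3},{"rx":0,"ry":0,"rz":0,"x":0,"y":0,"z":0,"gripper":0.3}]'
```

```text
time_s: 7.75
tool_pos: [548.9, -295.4, -23.2]
tcp_rot: [180.0, -0.0, 21.9]
contact_force: [-0.1, -0.3, -0.7]
finger_gap: 0.353
gripper_force: 0.0
```

```bash
python3 -m creep '[{"rx":0,"ry":0,"rz":0,"x":0,"y":0,"z":1,"gripper":0.3},{"rx":0,"ry":0,"rz":0,"x":0,"y":0,"z":1,"gripper":0.3},{"rx":0,"ry":0,"rz":0,"x":0,"y":0,"z":1,"gripper":0.3},{"rx":0,"ry":0,"rz":0,"x":0,"y":0,"z":0.5,"gripper":0.3},{"rx":0,"ry":0,"rz":0,"x":0,"y":0,"z":0,"gripper":0.3},{"rx":0,"ry":0,"rz":0,"x":0,"y":0,"z":0,"gripper":0.3},{"rx":0,"ry":0,"rz":0,"x":0,"y":0,"z":0,"gripper":0.3},{"rx":0,"ry":0,"rz":0,"x":0,"y":0,"z":0,"gripper":0.3},{"rx":0,"ry":0,"rz":0,"x":0,"y":0,"z":0,"gripper":0.3},{"rx":0,"ry":0,"rz":0,"x":0,"y":0,"z":0,"gripper":0.3}]'
```

```text
time_s: 9.0
tool_pos: [548.8, -295.4, -26.6]
tcp_rot: [180.0, 0.0, 21.9]
contact_force: [-1.3, 1.5, 5.1]
finger_gap: 0.348
gripper_force: 2.7
```

Contact at reported z≈-26.5, so the offset is about 30.5 mm. I'll back off slightly, close, and do a small lift.

```bash
python3 -m creep '[{"rx":0,"ry":0,"rz":0,"x":0,"y":0,"z":-1,"gripper":0.3},{"rx":0,"ry":0,"rz":0,"x":0,"y":0,"z":0,"gripper":1},{"rx":0,"ry":0,"rz":0,"x":0,"y":0,"z":0,"gripper":1},{"rx":0,"ry":0,"rz":0,"x":0,"y":0,"z":0,"gripper":1},{"rx":0,"ry":0,"rz":0,"x":0,"y":0,"z":0,"gripper":1},{"rx":0,"ry":0,"rz":0,"x":0,"y":0,"z":0,"gripper":1},{"rx":0,"ry":0,"rz":0,"x":0,"y":0,"z":0,"gripper":1},{"rx":0,"ry":0,"rz":0,"x":0,"y":0,"z":0,"gripper":1},{"rx":0,"ry":0,"rz":0,"x":0,"y":0,"z":0,"gripper":1},{"rx":0,"ry":0,"rz":0,"x":0,"y":0,"z":0,"gripper":1}]'
```

```text
time_s: 10.25
tool_pos: [548.8, -295.4, -25.9]
tcp_rot: [-180.0, 0.0, 21.9]
contact_force: [-0.0, 0.5, -0.9]
finger_gap: 0.089
gripper_force: 30.0
```

```bash
python3 -m creep '[{"rx":0,"ry":0,"rz":0,"x":0,"y":0,"z":-3,"gripper":1},{"rx":0,"ry":0,"rz":0,"x":0,"y":0,"z":-10,"gripper":1},{"rx":0,"ry":0,"rz":2,"x":0,"y":0,"z":-18,"gripper":1},{"rx":0,"ry":0,"rz":4,"x":0,"y":0,"z":-20,"gripper":1},{"rx":0,"ry":0,"rz":5,"x":0,"y":0,"z":-20,"gripper":1},{"rx":0,"ry":0,"rz":5,"x":0,"y":0,"z":-17,"gripper":1},{"rx":0,"ry":0,"rz":5,"x":0,"y":0,"z":-12,"gripper":1},{"rx":0,"ry":0,"rz":5,"x":0,"y":0,"z":-6,"gripper":1},{"rx":0,"ry":0,"rz":4,"x":0,"y":0,"z":0,"gripper":1},{"rx":0,"ry":0,"rz":1.3,"x":0,"y":0,"z":0,"gripper":1}]' && python3 -m creep '[{"rx":0,"ry":0,"rz":0,"x":-3,"y":-12,"z":0,"gripper":1},{"rx":0,"ry":0,"rz":0,"x":-6,"y":-24,"z":0,"gripper":1},{"rx":0,"ry":0,"rz":0,"x":-8,"y":-34,"z":0,"gripper":1},{"rx":0,"ry":0,"rz":0,"x":-8,"y":-35,"z":0,"gripper":1},{"rx":0,"ry":0,"rz":0,"x":-8,"y":-35,"z":0,"gripper":1},{"rx":0,"ry":0,"rz":0,"x":-8,"y":-35,"z":0,"gripper":1},{"rx":0,"ry":0,"rz":0,"x":-8,"y":-35,"z":0,"gripper":1},{"rx":0,"ry":0,"rz":0,"x":-8,"y":-35,"z":0,"gripper":1},{"rx":0,"ry":0,"rz":0,"x":-8,"y":-35,"z":0,"gripper":1},{"rx":0,"ry":0,"rz":0,"x":-8,"y":-35,"z":0,"gripper":1}]'
```

```text
time_s: 11.5
tool_pos: [549.3, -295.4, 81.4]
tcp_rot: [180.0, -0.1, -9.5]
contact_force: [0.4, -0.6, -1.0]
finger_gap: 0.083
gripper_force: 30.0
time_s: 12.75
tool_pos: [526.9, 30.5, 80.1]
tcp_rot: [-180.0, 0.0, -9.2]
contact_force: [-0.3, 0.0, -0.8]
finger_gap: 0.088
gripper_force: 30.0
```

```bash
python3 -m creep '[{"rx":0,"ry":0,"rz":0,"x":-9,"y":-35,"z":0,"gripper":1},{"rx":0,"ry":0,"rz":0,"x":-9,"y":-35,"z":0,"gripper":1},{"rx":0,"ry":0,"rz":0,"x":-9,"y":-35,"z":0,"gripper":1},{"rx":0,"ry":0,"rz":0,"x":-9,"y":-35,"z":0,"gripper":1},{"rx":0,"ry":0,"rz":0,"x":-9,"y":-35,"z":0,"gripper":1},{"rx":0,"ry":0,"rz":0,"x":-9,"y":-35,"z":0,"gripper":1},{"rx":0,"ry":0,"rz":0,"x":-8,"y":-30,"z":0,"gripper":1},{"rx":0,"ry":0,"rz":0,"x":-7,"y":-24,"z":0,"gripper":1},{"rx":0,"ry":0,"rz":0,"x":-4,"y":-12,"z":0,"gripper":1},{"rx":0,"ry":0,"rz":0,"x":-1,"y":-4,"z":0,"gripper":1}]' && python3 -m creep '[{"rx":0,"ry":0,"rz":0,"x":0,"y":0,"z":10,"gripper":1},{"rx":0,"ry":0,"rz":0,"x":0,"y":0,"z":15,"gripper":1},{"rx":0,"ry":0,"rz":0,"x":0,"y":0,"z":15,"gripper":1},{"rx":0,"ry":0,"rz":0,"x":0,"y":0,"z":8,"gripper":1},{"rx":0,"ry":0,"rz":0,"x":0,"y":0,"z":2,"gripper":1},{"rx":0,"ry":0,"rz":0,"x":0,"y":0,"z":0,"gripper":1},{"rx":0,"ry":0,"rz":0,"x":0,"y":0,"z":0,"gripper":1},{"rx":0,"ry":0,"rz":0,"x":0,"y":0,"z":0,"gripper":1},{"rx":0,"ry":0,"rz":0,"x":0,"y":0,"z":0,"gripper":1},{"rx":0,"ry":0,"rz":0,"x":0,"y":0,"z":0,"gripper":1}]'
python3 - <<'E'
from h import *
s=sense();print(s["tool_pos"],s["tcp_rot"])
p,d=optics.grab_frame("side");C=cloud("side",d);cv2.imwrite("pics/g3.png",cv2.resize(p[225:325,270:400,::-1],None,fx=6,fy=6,interpolation=0))
hsv=cv2.cvtColor(p,cv2.COLOR_RGB2HSV);H,S,V=[hsv[...,i].astype(int) for i in range(3)]
b=(H>98)&(H<125)&(S>120)&(V>60)&(C[...,1]>200)&(C[...,2]>15)&(C[...,2]<120)
q=C[b];print("tag",len(q),q.min(0),q.max(0));q=q[q[:,2]<q[:,2].min()+20]
p,d=optics.grab_frame("top");C=cloud("top",d);np.savez("top3.npz",p=p,d=d)
hsv=cv2.cvtColor(p,cv2.COLOR_RGB2HSV);H,S,V=[hsv[...,i].astype(int) for i in range(3)]
b=(H>98)&(H<125)&(S>120)&(V>60)&(C[...,1]>200)&(C[...,1]<420)&(C[...,2]>20)&(C[...,2]<75)
q=C[b];print("tagtop",len(q),q.min(0),q.max(0),np.median(q,0))
cv2.imwrite("pics/g3.png",np.hstack([cv2.resize(cv2.imread("pics/g3.png"),(400,308)),cv2.resize(p[200:300,200:330,::-1],(400,308),interpolation=0)]))
E
```

```text
time_s: 14.0
tool_pos: [499.7, 316.5, 80.0]
tcp_rot: [180.0, 0.0, -9.3]
contact_force: [0.4, 0.3, -0.3]
finger_gap: 0.087
gripper_force: 30.0
time_s: 15.25
tool_pos: [500.8, 315.6, 30.2]
tcp_rot: [-180.0, -0.0, -9.4]
contact_force: [-0.4, -0.1, -1.5]
finger_gap: 0.092
gripper_force: 30.0
[500.82698647 315.60823386  30.20035573] [-1.79995911e+02 -6.21879894e-03 -9.38220728e+00]
tag 352 [476.97480049 282.38213025  58.29926989] [790.20065799 835.69149627  87.7537884 ]
tagtop 90 [492.32529401 281.6311027   56.29736336] [567.61581318 331.99831141  65.34878141] [557.42922159 292.52494848  60.70801701]
```

View pics/g3.png

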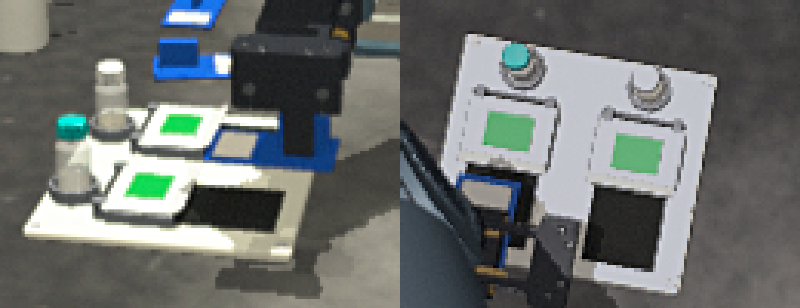

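The tag is held above the left bay (side crop at (270,145)), facing the flap, and looks level. I'll measure its front edge, sideways offset and pitch in the stand's frame.

Run:
```python
from h import *
a=np.radians(-9.4);ex=np.array([np.cos(a),np.sin(a)]);ey=np.array([-ex[1],ex[0]]);o=np.array([585.2,246.3])+32.3*ex+55.4*ey
p,d=optics.grab_frame("side")
for n,p,d in(("side",p,d),("top",np.load("top3.npz")["p"],np.load("top3.npz")["d"])):
    C=cloud(n,d);hsv=cv2.cvtColor(p,cv2.COLOR_RGB2HSV);H,S,V=[hsv[...,i].astype(int) for i in range(3)]
    X=(C[...,:2]-o)@ex;Y=(C[...,:2]-o)@ey
    b=(V>60)&((H>98)&(H<125)&(S>110)|(S<60)&(V>110))&(abs(Y)<40)&(X<0)&(X>-180)&(C[...,2]>48)&(C[...,2]<68)
    x,y,z=X[b],Y[b],C[b][:,2];print(n,b.sum(),"X",np.percentile(x,[0,2,98,100]).round(1),"Y",np.percentile(y,[0,2,98,100]).round(1))
    A=np.c_[x,y,np.ones(len(x))];c=np.linalg.lstsq(A,z,rcond=None)[0];print("slopes",c, "z@front",c@[-60,0,1])
    if n=="top":
        v,u=np.nonzero(b);q=np.array([ray(n,i,j,61)[:2]-o for i,j in zip(u,v)]);Q=np.c_[q@ex,q@ey];print("ray X",Q[:,0].max(),"Y",Q[:,1].min(),Q[:,1].max())
        for j in np.unique(v)[:3]: print(j,u[v==j].min(),u[v==j].max())
        m=Q[:,0]>Q[:,0].max()-12; R=cv2.minAreaRect(Q.astype(np.float32));print(R, Q[m][:,1].min(),Q[m][:,1].max())
```

```text
side 374 X [-149.7 -148.4  -63.1  -60.6] Y [-25.6 -22.6  27.5  29.4]
slopes [-7.03661333e-03 -1.91716733e-02  6.02251750e+01] z@front 60.64737179975174
top 199 X [-131.8 -126.9  -61.7  -60.7] Y [-25.6 -25.3  23.9  25.7]
slopes [ 3.57716015e-03 -1.15338119e-02  6.13911958e+01] z@front 61.176566223065834
ray X -61.01437312617387 Y -25.751370870595064 25.353960458403282
255 219 219
256 219 224
257 219 230
((-96.32135009765625, -0.1593799591064453), (51.1073112487793, 70.54168701171875), 89.91581726074219) -25.751370870595064 25.353960458403282
```

It's well aligned: front edge about 61 mm before the stop, y offset about 0, level. I'll lower it toward the bed, with contact expected near reported z≈-13.9.

```bash
python3 -m creep '[{"rx":0,"ry":0,"rz":0,"x":0,"y":0,"z":6,"gripper":1},{"rx":0,"ry":0,"rz":0,"x":0,"y":0,"z":10,"gripper":1},{"rx":0,"ry":0,"rz":0,"x":0,"y":0,"z":10,"gripper":1},{"rx":0,"ry":0,"rz":0,"x":0,"y":0,"z":8,"gripper":1},{"rx":0,"ry":0,"rz":0,"x":0,"y":0,"z":5,"gripper":1},{"rx":0,"ry":0,"rz":0,"x":0,"y":0,"z":2.5,"gripper":1},{"rx":0,"ry":0,"rz":0,"x":0,"y":0,"z":1,"gripper":1},{"rx":0,"ry":0,"rz":0,"x":0,"y":0,"z":0,"gripper":1},{"rx":0,"ry":0,"rz":0,"x":0,"y":0,"z":0,"gripper":1},{"rx":0,"ry":0,"rz":0,"x":0,"y":0,"z":0,"gripper":1}]' && python3 -m creep '[{"rx":0,"ry":0,"rz":0,"x":0,"y":0,"z":0.5,"gripper":1},{"rx":0,"ry":0,"rz":0,"x":0,"y":0,"z":0.5,"gripper":1},{"rx":0,"ry":0,"rz":0,"x":0,"y":0,"z":0.3,"gripper":1},{"rx":0,"ry":0,"rz":0,"x":0,"y":0,"z":0,"gripper":1},{"rx":0,"ry":0,"rz":0,"x":0,"y":0,"z":0,"gripper":1},{"rx":0,"ry":0,"rz":0,"x":0,"y":0,"z":0,"gripper":1},{"rx":0,"ry":0,"rz":0,"x":0,"y":0,"z":0,"gripper":1},{"rx":0,"ry":0,"rz":0,"x":0,"y":0,"z":0,"gripper":1},{"rx":0,"ry":0,"rz":0,"x":0,"y":0,"z":0,"gripper":1},{"rx":0,"ry":0,"rz":0,"x":0,"y":0,"z":0,"gripper":1}]'
```

```text
time_s: 16.65
tool_pos: [500.9, 315.7, -12.2]
tcp_rot: [-180.0, -0.0, -9.4]
contact_force: [-0.5, 0.9, -0.5]
finger_gap: 0.09
gripper_force: 30.0
time_s: 17.9
tool_pos: [500.8, 315.6, -13.7]
tcp_rot: [180.0, 0.0, -9.4]
contact_force: [0.6, 0.3, -0.9]
finger_gap: 0.086
gripper_force: 30.0
```

Still no contact, so the plate is a fraction of a millimetre above the bed. I'll slide in 50 mm.

```bash
python3 -m creep '[{"rx":0,"ry":0,"rz":0,"x":2,"y":0,"z":-0.3,"gripper":1},{"rx":0,"ry":0,"rz":0,"x":4,"y":0,"z":0,"gripper":1},{"rx":0,"ry":0,"rz":0,"x":5,"y":0,"z":0,"gripper":1},{"rx":0,"ry":0,"rz":0,"x":5,"y":0,"z":0,"gripper":1},{"rx":0,"ry":0,"rz":0,"x":5,"y":0,"z":0,"gripper":1},{"rx":0,"ry":0,"rz":0,"x":4,"y":0,"z":0,"gripper":1},{"rx":0,"ry":0,"rz":0,"x":0,"y":0,"z":0,"gripper":1},{"rx":0,"ry":0,"rz":0,"x":0,"y":0,"z":0,"gripper":1},{"rx":0,"ry":0,"rz":0,"x":0,"y":0,"z":0,"gripper":1},{"rx":0,"ry":0,"rz":0,"x":0,"y":0,"z":0,"gripper":1}]' && python3 -m creep '[{"rx":0,"ry":0,"rz":0,"x":3,"y":0,"z":0,"gripper":1},{"rx":0,"ry":0,"rz":0,"x":4,"y":0,"z":0,"gripper":1},{"rx":0,"ry":0,"rz":0,"x":5,"y":0,"z":0,"gripper":1},{"rx":0,"ry":0,"rz":0,"x":5,"y":0,"z":0,"gripper":1},{"rx":0,"ry":0,"rz":0,"x":4,"y":0,"z":0,"gripper":1},{"rx":0,"ry":0,"rz":0,"x":4,"y":0,"z":0,"gripper":1},{"rx":0,"ry":0,"rz":0,"x":2,"y":0,"z":0,"gripper":1},{"rx":0,"ry":0,"rz":0,"x":0,"y":0,"z":0,"gripper":1},{"rx":0,"ry":0,"rz":0,"x":0,"y":0,"z":0,"gripper":1},{"rx":0,"ry":0,"rz":0,"x":0,"y":0,"z":0,"gripper":1}]'
python3 - <<'E'
from h import *
o=[]
for n,(u0,v0,w,h) in(("side",(270,225,130,100)),("top",(200,200,130,100))):
    p,d=optics.grab_frame(n);o.append(cv2.resize(p[v0:v0+h,u0:u0+w,::-1],(400,308),interpolation=0))
    C=cloud(n,d);hsv=cv2.cvtColor(p,cv2.COLOR_RGB2HSV);H,S,V=[hsv[...,i] for i in range(3)]
    g=(H>45)&(H<75)&(S>100)&(C[...,1]>150)&(C[...,1]<340)&(C[...,0]>560)&(C[...,0]<660);l=g&(C[...,1]>250);r_=g&(C[...,1]<230);print(n,np.median(C[l],0),np.median(C[r_],0))
cv2.imwrite("pics/g4.png",np.hstack(o))
E
```

```text
time_s: 19.15
tool_pos: [525.3, 311.6, -13.4]
tcp_rot: [-180.0, 0.0, -9.4]
contact_force: [-0.7, 1.0, -0.5]
finger_gap: 0.083
gripper_force: 30.0
time_s: 20.4
tool_pos: [551.9, 307.3, -13.4]
tcp_rot: [180.0, 0.0, -9.4]
contact_force: [0.5, 0.6, -0.5]
finger_gap: 0.085
gripper_force: 30.0
side [610.08660642 297.79563237  22.98197115] [nan nan nan]
top [609.5445566  294.62599511  23.23016177] [589.76415897 190.3041965   23.06187715]
  return _methods._mean(a, axis=axis, dtype=dtype,
  ret = um.true_divide(
```

View pics/g4.png

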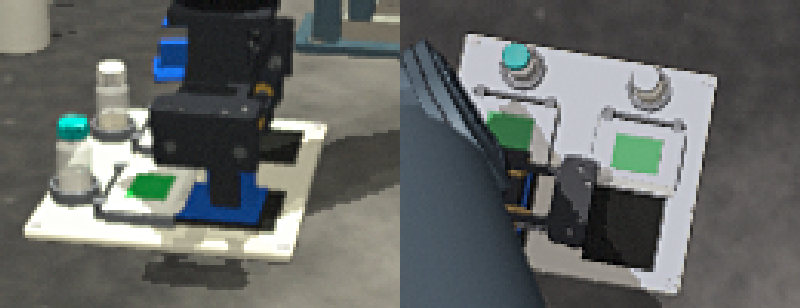

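The plate's front is under the left flap and the flap is still at 23 mm. About 9 mm remain, so I'll push gently to the stop.

```bash
python3 -m creep '[{"rx":0,"ry":0,"rz":0,"x":2,"y":0,"z":0,"gripper":1},{"rx":0,"ry":0,"rz":0,"x":2,"y":0,"z":0,"gripper":1},{"rx":0,"ry":0,"rz":0,"x":2,"y":0,"z":0,"gripper":1},{"rx":0,"ry":0,"rz":0,"x":1,"y":0,"z":0,"gripper":1},{"rx":0,"ry":0,"rz":0,"x":0.5,"y":0,"z":0,"gripper":1},{"rx":0,"ry":0,"rz":0,"x":0,"y":0,"z":0,"gripper":1},{"rx":0,"ry":0,"rz":0,"x":0,"y":0,"z":0,"gripper":1},{"rx":0,"ry":0,"rz":0,"x":0,"y":0,"z":0,"gripper":1},{"rx":0,"ry":0,"rz":0,"x":0,"y":0,"z":0,"gripper":1},{"rx":0,"ry":0,"rz":0,"x":0,"y":0,"z":0,"gripper":1}]'; python3 -m creep '[{"rx":0,"ry":0,"rz":0,"x":0.5,"y":0,"z":0,"gripper":1},{"rx":0,"ry":0,"rz":0,"x":0.5,"y":0,"z":0,"gripper":1},{"rx":0,"ry":0,"rz":0,"x":0.5,"y":0,"z":0,"gripper":1},{"rx":0,"ry":0,"rz":0,"x":0,"y":0,"z":0,"gripper":1},{"rx":0,"ry":0,"rz":0,"x":0,"y":0,"z":0,"gripper":1},{"rx":0,"ry":0,"rz":0,"x":0,"y":0,"z":0,"gripper":1},{"rx":0,"ry":0,"rz":0,"x":0,"y":0,"z":0,"gripper":1},{"rx":0,"ry":0,"rz":0,"x":0,"y":0,"z":0,"gripper":1},{"rx":0,"ry":0,"rz":0,"x":0,"y":0,"z":0,"gripper":1},{"rx":0,"ry":0,"rz":0,"x":0,"y":0,"z":0,"gripper":1}]'
```

```text
time_s: 21.75
tool_pos: [559.5, 305.9, -13.4]
tcp_rot: [180.0, 0.0, -9.4]
contact_force: [-0.5, 0.3, -1.0]
finger_gap: 0.089
gripper_force: 30.0
time_s: 23.0
tool_pos: [561.0, 305.7, -13.4]
tcp_rot: [180.0, -0.0, -9.4]
contact_force: [0.0, 0.1, -1.0]
finger_gap: 0.089
gripper_force: 30.0
```

```bash
python3 -m creep '[{"rx":0,"ry":0,"rz":0,"x":0.5,"y":0,"z":0,"gripper":1},{"rx":0,"ry":0,"rz":0,"x":0.5,"y":0,"z":0,"gripper":1},{"rx":0,"ry":0,"rz":0,"x":0.5,"y":0,"z":0,"gripper":1},{"rx":0,"ry":0,"rz":0,"x":0.5,"y":0,"z":0,"gripper":1},{"rx":0,"ry":0,"rz":0,"x":0,"y":0,"z":0,"gripper":1},{"rx":0,"ry":0,"rz":0,"x":0,"y":0,"z":0,"gripper":1},{"rx":0,"ry":0,"rz":0,"x":0,"y":0,"z":0,"gripper":1},{"rx":0,"ry":0,"rz":0,"x":0,"y":0,"z":0,"gripper":1},{"rx":0,"ry":0,"rz":0,"x":0,"y":0,"z":0,"gripper":1},{"rx":0,"ry":0,"rz":0,"x":0,"y":0,"z":0,"gripper":1}]'
```

```text
time_s: 24.25
tool_pos: [561.0, 305.7, -13.8]
tcp_rot: [180.0, 0.2, -9.3]
contact_force: [-5.5, 0.8, 2.1]
finger_gap: 0.087
gripper_force: 30.0
```

Home against the stop: -5.5 N and x no longer advances. I'll relax the push slightly and press down.

```bash
python3 -m creep '[{"rx":0,"ry":0,"rz":0,"x":-0.6,"y":0,"z":0.5,"gripper":1},{"rx":0,"ry":0,"rz":0,"x":0,"y":0,"z":0.5,"gripper":1},{"rx":0,"ry":0,"rz":0,"x":0,"y":0,"z":0.5,"gripper":1},{"rx":0,"ry":0,"rz":0,"x":0,"y":0,"z":0.5,"gripper":1},{"rx":0,"ry":0,"rz":0,"x":0,"y":0,"z":0,"gripper":1},{"rx":0,"ry":0,"rz":0,"x":0,"y":0,"z":0,"gripper":1},{"rx":0,"ry":0,"rz":0,"x":0,"y":0,"z":0,"gripper":1},{"rx":0,"ry":0,"rz":0,"x":0,"y":0,"z":0,"gripper":1},{"rx":0,"ry":0,"rz":0,"x":0,"y":0,"z":0,"gripper":1},{"rx":0,"ry":0,"rz":0,"x":0,"y":0,"z":0,"gripper":1}]'
```

```text
time_s: 25.5
tool_pos: [561.0, 305.7, -14.1]
tcp_rot: [180.0, 0.1, -9.4]
contact_force: [-10.1, -1.3, 15.7]
finger_gap: 0.088
gripper_force: 30.0
```

```bash
python3 -m creep '[{"rx":0,"ry":0,"rz":0,"x":-0.4,"y":0,"z":-0.3,"gripper":1},{"rx":0,"ry":0,"rz":0,"x":-0.4,"y":0,"z":-0.3,"gripper":1},{"rx":0,"ry":0,"rz":0,"x":0,"y":0,"z":0,"gripper":1},{"rx":0,"ry":0,"rz":0,"x":0,"y":0,"z":0,"gripper":1},{"rx":0,"ry":0,"rz":0,"x":0,"y":0,"z":0,"gripper":1},{"rx":0,"ry":0,"rz":0,"x":0,"y":0,"z":0,"gripper":1},{"rx":0,"ry":0,"rz":0,"x":0,"y":0,"z":0,"gripper":1},{"rx":0,"ry":0,"rz":0,"x":0,"y":0,"z":0,"gripper":1},{"rx":0,"ry":0,"rz":0,"x":0,"y":0,"z":0,"gripper":1},{"rx":0,"ry":0,"rz":0,"x":0,"y":0,"z":0,"gripper":1}]'
python3 - <<'E'
from h import *
o=[]
a=np.radians(-9.4);ex=np.array([np.cos(a),np.sin(a)]);ey=np.array([-ex[1],ex[0]]);q0=np.array([585.2,246.3])+32.3*ex+55.4*ey
for n,(u0,v0,w,h) in(("side",(270,225,130,100)),("top",(200,200,130,100))):
    p,d=optics.grab_frame(n);o.append(cv2.resize(p[v0:v0+h,u0:u0+w,::-1],(400,308),interpolation=0))
    C=cloud(n,d);hsv=cv2.cvtColor(p,cv2.COLOR_RGB2HSV);H,S,V=[hsv[...,i] for i in range(3)]
    g=(H>45)&(H<75)&(S>100)&(C[...,1]>150)&(C[...,1]<340)&(C[...,0]>560)&(C[...,0]<660);print(n,np.median(C[g],0))
    X=(C[...,:2]-q0)@ex;Y=(C[...,:2]-q0)@ey
    b=(V>40)&(H>98)&(H<125)&(S>110)&(abs(Y)<40)&(X<-40)&(X>-150)&(C[...,2]>8)&(C[...,2]<24)
    x,y,z=X[b],Y[b],C[b][:,2]
    if len(x)>20: print("plate",len(x),x.min(),x.max(),y.min(),y.max(),np.linalg.lstsq(np.c_[x,y,np.ones(len(x))],z,rcond=None)[0],np.median(z))
cv2.imwrite("pics/g5.png",np.hstack(o));s=sense();print(s["contact_force"],s["gripper_force"])
E
```

```text
time_s: 26.75
tool_pos: [561.1, 305.8, -14.0]
tcp_rot: [180.0, 0.0, -9.4]
contact_force: [-5.5, -1.2, 7.6]
finger_gap: 0.088
gripper_force: 30.0
side [610.99607865 297.87043975  23.06254199]
plate 175 -89.38405772358706 -40.82690979414355 -23.432370265445986 34.16875786789324 [ 1.23125083e-02 -4.03718661e-02  1.79626247e+01] 16.38959030002529
top [594.7424136  199.59092817  23.40303605]
[-5.44576026 -0.47146167  8.43083556] 30.001209620386362
```

View pics/g5.png

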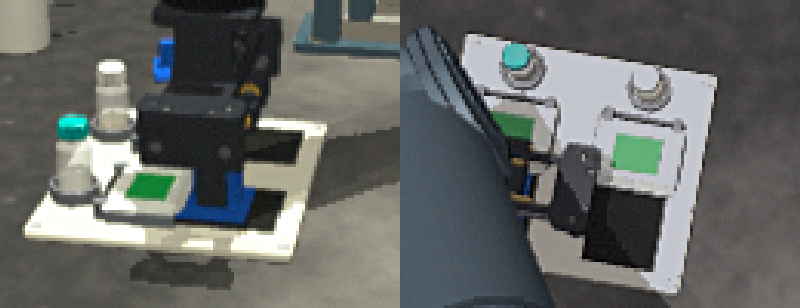

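The plate is flat (top at 16.4 mm), its rear edge is 89 mm from the stop so the front is home, and the flaps and vials haven't moved. I'll trim the force to about 10 N and hand in.

```bash
python3 -m creep '[{"rx":0,"ry":0,"rz":0,"x":-0.1,"y":0,"z":0.2,"gripper":1},{"rx":0,"ry":0,"rz":0,"x":0,"y":0,"z":0,"gripper":1},{"rx":0,"ry":0,"rz":0,"x":0,"y":0,"z":0,"gripper":1},{"rx":0,"ry":0,"rz":0,"x":0,"y":0,"z":0,"gripper":1},{"rx":0,"ry":0,"rz":0,"x":0,"y":0,"z":0,"gripper":1},{"rx":0,"ry":0,"rz":0,"x":0,"y":0,"z":0,"gripper":1},{"rx":0,"ry":0,"rz":0,"x":0,"y":0,"z":0,"gripper":1},{"rx":0,"ry":0,"rz":0,"x":0,"y":0,"z":0,"gripper":1},{"rx":0,"ry":0,"rz":0,"x":0,"y":0,"z":0,"gripper":1},{"rx":0,"ry":0,"rz":0,"x":0,"y":0,"z":0,"gripper":1}]'
python3 -c "
from station import sense,r
f=sense()['contact_force'];print(f)
if 7<f[2]<14: print(r.close_job())"
```

```text
time_s: 28.1
tool_pos: [561.1, 305.7, -14.0]
tcp_rot: [180.0, 0.0, -9.4]
contact_force: [-6.5, -1.3, 8.9]
finger_gap: 0.085
gripper_force: 30.0
[-6.5083659  -1.28387165  8.87034454]
the job is handed in; nothing more can be done
None
```

I handed the job in at about 28 s with the blue tag plate home against the left (teal-vial) stop, flaps shut, still gripped and pressed flat with about 9 N; no verdict came back, and the first grip missed because the fingertips sit about 30 mm above the reported TCP.

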